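Hook the locating key out of the cassette plate

ROBOT

A 6-joint arm with a two-finger parallel gripper is mounted at the origin on the work surface. World frame = base frame: x ahead of the robot, y to its left, z up, the work surface at z = 0. Lengths are in mm, angles in rad, forces in N, time in s.
With the tool pointing down it reaches from about 350 to 975 mm from the base axis. Payload 7.1 kg.
Tool frame: the origin (TCP) lies midway between the tips of the shut fingers; the grasp point (between the pads) lies 19 mm behind it; z points along the fingers, y is the line along which they close (so a half turn about z gives the same grasp; the last joint's range is limited). The gripper opens to 88 mm and grips with 3 to 60 N. Pads are 20 mm wide; open, the fingers measure 115 mm over their backs; the gripper's body (75 mm by 178 mm) begins 61 mm behind the grasp point.
Start: joints at [-1.318, 0.423, 1.63, -0, 1.089, -0.019], TCP at [167.81, -602.034, 222.675] pointing down, gripper open.
Joint ranges: [-3, 3], [-0.9, 2.11], [0.09, 2.58], [-1.31, 4.45], [0.11, 2.69], [-2.54, 2.54]. Speed limits (rad/s): [2.39, 2.39, 3.01, 3.14, 3.14, 3.14].

INTERFACE

Orientations are given as a rotation vector (axis times angle).
In Python, from workcell import status, eyes, ticket gives the robot as it stands.
- The arm moves only by the shell command python3 -m jog [OPENING], which reads ROWS from standard input. ROWS is a JSON list of rows, 1 to 5 of them, each written [[dx, dy, dz], [rx, ry, rz]]: dx, dy, dz in mm, then a rotation vector rx, ry, rz in rad; each row shifts and turns the commanded pose from where the row before left it, along the tool's axes as they then stand; what a row does not reach is not made up. A row lasts 1/12 s, in which the tool goes at most 41.7 mm and 0.125 rad, less where a joint would pass 70% of its speed; a pose out of reach is approached as far as the arm can. OPENING is the finger opening in mm, set as the command begins (- or left out keeps the last). The fingers move at their own pace and stop on an object; the grip force is fixed at half the most. Time passes only in rows, so rows that do not move let the fingers close. It prints the time, the measured TCP pose, the force, the opening and the grip force at its end. Input that does not fit is refused with a message, and nothing moves.
- status.get_obs(): the state, without advancing time (a new reading comes with each control period).
- eyes.get_image(name): name is "scene" or "top" or "wrist"; returns a dict with "img" (420x560x3 uint8, red, green, blue), "range_z" (420x560 float32, mm along the optical axis (not along the pixel's ray), 0 where there is no reading), "fx", "fy", "cx", "cy" (pixels), "R" (3x3) and "t" (3): a world point X has camera coordinates R X + t. Camera axes: x right, y down, z forward; pixel columns grow to the right and rows downward; lengths in mm; the calibration is good to about 2 mm. A picture is of the moment at which its call begins.
- ticket.close_job(): hands the job in; it is judged then, once.
The state is a dict: "t": time; "qpos": joint angles; "qvel": joint speeds; "joint_torque": joint torques, N m; "ee_pos": TCP position; "orientation": TCP orientation; "ft_force": force on the tool from outside, world axes, zero at the start; "moment": the same for the moment, N m; "width": finger opening in mm; "grasp_force": force on a finger pad.
Only numpy, scipy, OpenCV 4.12 (cv2) and the standard library are available. Lean on these libraries where they do the work, as an engineer would, in place of code of your own. Each camera call takes 0.05 s, during which the arm holds its last target. There are 200 camera calls.

TASK

The steel locating key has slid back under the slit of the aluminium cassette plate, where fingers cannot get at it. Take the hooked pick from its stand, hook the key's eye and drag the key along the channel, out from under the roof and up against the rubber-nosed end stop; press it home there with a pull of about 8 newtons (never more than 15) for half a second, without touching the key with the fingers or pushing hard on the plate. Leave the key lying against the stop, put the pick back upright in its stand, and leave the jar, vial rack and beaker where they are.

Things in the scene. Friction and masses are not known exactly. Their poses are not given: they have to be found in the camera images.
- plate: Fixed aluminium plate, 260 (x) x 120 (y) x 27 mm, with a straight channel along its x axis. Origin: centre of its underside, z up. Channel floor 6 mm above the origin, walls 29 mm apart, closed rear end at x = +115. The way out is towards -x. Flat mesh cassettes on top reach z = 30.
- roof_edge (a point): On the channel's centre line, at the floor, under the front edge of the roof (plate x = -10, z = 6). Axes as the plate's. From here to +x the channel is roofed, the roof 16 to 21 mm above this point, with only a slit 14 mm wide along its middle. From here 120 mm towards -x lies the landing: channel open above, walls 16 mm high.
- landing (a point): On the channel floor, mid landing (plate x = -70, z = 6); axes as the plate's. A dark steel end stop (to 30 mm above the floor) stands across the landing, with a rubber nose towards +x, 24 mm wide, 2 to 15 mm above the floor, a little springy (1 mm per 20 N). Clamped anywhere: nose face at plate x = -104 to -59, not measured; find it by the rise of force.
- key: Loose steel key, 44 (x) x 26 (y) x 14 (z) mm, 55 to 110 g; drags with 0.3 to 2 N. Origin: centre of underside, on the channel floor; axes as the plate's. Vertical eye x = -9 to 9, y = -6 to 6. Front bar (x = -22 to -9) is clear below z = 7 so the toe fits under and the shank bears at x = -9; other sides solid. Starts at plate x = 20 to 80; meets the stop's nose at x = -82 to -37.
- pick: Loose hooked pick, 100 g, upright in the stand. Origin: on the shank axis at the foot, z up. Round shank, 5 mm diameter, z = 0 to 50; at the foot a round toe 4.4 mm thick reaching to x = -9 (shank and toe span x = -9 to 2.5). Steel collar 34 (x) x 28 (y) mm, z = 50 to 56, rests on the stand. Square black handle 18 x 18 mm, z = 56 to 116.
- pick_handle (a point): Middle of the pick's handle, 86 mm above the pick's origin on its axis: where to grip. Axes as the pick's.
- stand: Fixed white plastic block 80 (x) x 64 (y) x 58 (z) mm. Origin: centre of its underside. A rectangular pocket 26 (x) x 18 (y) mm, 54 mm deep, opens in the middle of its top; the pick hangs in it by its collar, with the pick's axes parallel to the stand's and the pick's origin 8 mm above the stand's.
- jar: Bystander: loose lidded jar, 60 mm diameter, 85 mm high. Origin: centre of its underside.
- vial_rack: Bystander: loose wire rack of vials, 100 x 123 mm, 55 mm high. Origin: centre of its underside.
- beaker: Bystander: loose white ceramic beaker, 64 mm diameter, 70 mm high. Origin: centre of its underside.
There are look-alikes about, which are no part of the job. What is meant by the pick is not green, purple or red, and is the larger of those in its own colour.

How it is judged:
By the outcome, as a careful person would: the job done as asked, in the order asked, and still so for the second after the job is handed in, with the robot touching nothing.
It also fails if it takes over 69 s, if anything falls off the work surface, if the arm or the gripper's body presses on something with over 40 N, if the wrist force passes 120 N, or if a joint passes its speed limit or range.

## Working session

There is one attempt and no reset: what is moved stays moved. The work goes in short steps, Python scripts to look and compute and a shell command to move; the robot and the scene stay as the last step left them, time stands still between calls to the robot, and variables do not carry over. Pictures are saved under pics/ and viewed, at most 13 in all, crops included, and the job is handed in when it is done.

```bash
ls; mkdir -p pics; cat > h.py <<'E'
import numpy as np, cv2
from workcell import status, eyes, ticket
def grab(n,name=None):
    d=eyes.get_image(n)
    if name: cv2.imwrite('pics/'+name+'.png',d['img'][:,:,::-1]); np.savez('pics/'+name+'.npz',**d)
    return d
def load(name): return dict(np.load('pics/'+name+'.npz'))
def ray(d,u,v):
    r=d['R'].T@np.array([(u-d['cx'])/d['fx'],(v-d['cy'])/d['fy'],1.]); return -d['R'].T@d['t'],r
def onplane(d,u,v,z):
    c,r=ray(d,u,v); return c+r*(z-c[2])/r[2]
def pt(d,u,v):
    c,r=ray(d,u,v); return c+r*float(d['range_z'][int(v),int(u)])
def cloud(d):
    v,u=np.mgrid[0:420,0:560]; z=d['range_z'].astype(float)
    P=np.stack([(u-d['cx'])/d['fx']*z,(v-d['cy'])/d['fy']*z,z],-1)
    return (P-d['t'])@d['R']
E
python3 - <<'E'
from h import *
for n in('scene','top'):
    d=grab(n,n+'0'); print(n,d['fx'],-d['R'].T@d['t'],d['R'][2], (d['range_z']>0).mean())
o=status.get_obs();print(o)
a=cv2.imread('pics/scene0.png');b=cv2.imread('pics/top0.png')
E
```

```text
pics
scene 450.9853648392224 [1458.94020119  201.42849611  644.1109105 ] [-0.82912796 -0.1065354  -0.54881421] 0.9961862244897959
top 425.14639362765547 [ 484.78506732   96.21351553 1084.37712446] [ 0.14200388 -0.01542574 -0.9897459 ] 0.9957482993197279
{'t': 0.1, 'qpos': array([-1.31799018e+00,  4.23738657e-01,  1.63059305e+00,  1.29165205e-06,
        1.08861297e+00, -1.90120899e-02]), 'qvel': array([-9.82495373e-04, -2.30674175e-03, -6.31201689e-04,  6.20093133e-04,
       -3.13034257e-04,  2.97419580e-05]), 'joint_torque': array([-6.02950568e-04, -5.45614457e+01, -2.74324554e+01,  6.43958920e-02,
        1.88188726e-02, -2.66762748e-05]), 'ee_pos': array([ 167.69589183, -601.56755384,  222.00358717]), 'orientation': array([-3.11129223e+00, -4.25474963e-01,  2.45805268e-04]), 'ft_force': array([ 0.2289825 , -0.07294153,  0.0108979 ]), 'moment': array([ 0.02166006, -0.05720326,  0.05611285]), 'grasp_force': 0.0, 'width': 88.13838088181362}
```

View pics/scene0.png

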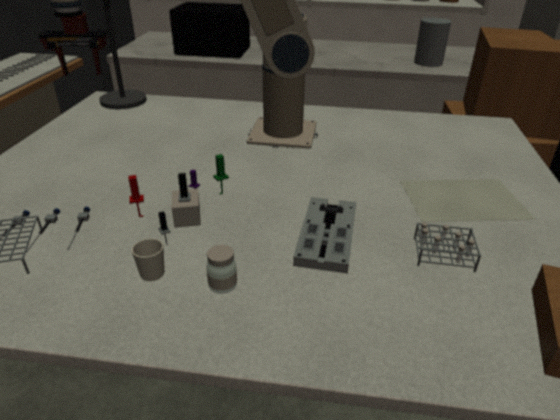

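View pics/top0.png

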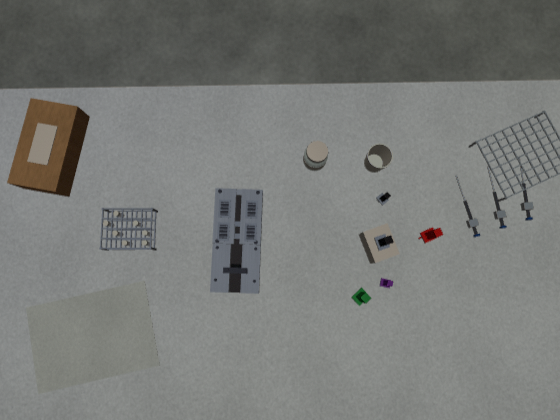

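The scene picture shows the stand at (185,207) with a black-handled pick at (183,186), and the plate at (327,232). In the top picture the stand is at (379,243), the pick at (385,241), and the plate at (237,240) with its landing at the lower end and the stop at (235,270).

Candidates for the pick:
- Black in the stand: scene (183,186), top (385,241)
- Small black: scene (163,222), top (383,198)
- Red: top (430,235)
- Green: top (361,296)
- Purple: top (386,283)
- Blue tools: right edge of the top picture

My choice is the black one in the stand, the larger of the two blacks.

```bash
python3 - <<'E'
from h import *
a=cv2.imread('pics/scene0.png');b=cv2.imread('pics/top0.png')
c1=cv2.resize(a[160:245,110:215],(400,324),interpolation=2)
c2=cv2.resize(b[180:265,340:445],(400,324),interpolation=2)
cv2.imwrite('pics/crop.png',np.hstack([c1,c2]))
d=load('top0');s=load('scene0')
for n,(u,v) in dict(pick=(385,241),small=(383,198),jar=(317,150),beaker=(378,158),plate=(237,240)).items(): print(n,pt(d,u,v).round(1))
print(pt(s,183,176).round(1),pt(s,163,214).round(1))
P=cloud(d); g=d['img'].astype(int)
# stand top: z 50..62 near pick
p=pt(d,385,241)
m=(abs(P[...,2]-58)<5)&(np.hypot(P[...,0]-p[0],P[...,1]-p[1])<60)
print('standtop',m.sum(),cv2.minAreaRect(P[m][:,:2].astype(np.float32)),np.median(P[m][:,2]))
m=(abs(P[...,2]-27)<5)&(np.hypot(P[...,0]-410,P[...,1]-100)<170)
q=pt(d,237,240);m=(abs(P[...,2]-27)<6)&(np.hypot(P[...,0]-q[0],P[...,1]-q[1])<160)
print('plate',m.sum(),cv2.minAreaRect(P[m][:,:2].astype(np.float32)),np.median(P[m][:,2]))
m=(P[...,2]>105)&(np.hypot(P[...,0]-p[0],P[...,1]-p[1])<40)
print('handle',m.sum(),P[m].mean(0),cv2.minAreaRect(P[m][:,:2].astype(np.float32)))
E
```

```text
pick [ 558.2 -154.8  121.8]
small [ 666.7 -169.4   70.7]
jar [786.1 -11.7  85.3]
beaker [ 785.4 -179.8    4.6]
plate [578.4 191.7   4.8]
[ 571.4 -157.5  123.2] [ 675.6 -172.5   83. ]
standtop 708 ((558.9135131835938, -161.36827087402344), (79.97586059570312, 65.26359558105469), 18.773494720458984) 57.230070464508856
plate 3478 ((577.1210327148438, 192.05795288085938), (120.60547637939453, 260.25579833984375), 86.66999053955078) 25.715610936055505
handle 77 [ 559.74322425 -160.0806642   120.78374395] ((560.3096923828125, -161.59921264648438), (17.279090881347656, 18.134729385375977), 17.283164978027344)
```

View pics/crop.png

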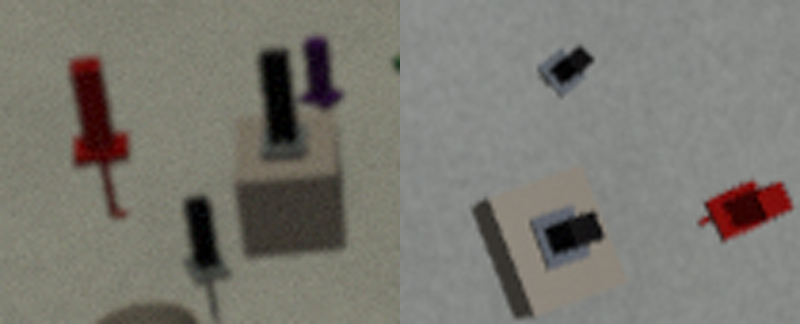

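The close crop confirms the choice: the larger black pick stands in the white stand (crop (275,105) and (570,232)), and the small black one is separate at (205,235). I'll move above the stand and refine with the wrist camera.

```bash
cat >> h.py <<'E'
from scipy.spatial.transform import Rotation as Ro
def delta(target,yaw):
    """tool-axis shift and turn to reach TCP target pointing down with tool y at world angle yaw(deg)"""
    o=status.get_obs(); R=Ro.from_rotvec(o['orientation'])
    y=np.array([np.cos(np.radians(yaw)),np.sin(np.radians(yaw)),0]); z=np.array([0,0,-1.]); x=np.cross(y,z)
    T=Ro.from_matrix(np.stack([x,y,z],1))
    print('pos',o['ee_pos'].round(1),'F',o['ft_force'].round(1),'w',round(o['width'],1),'t',o['t'])
    print('shift',R.inv().apply(np.array(target)-o['ee_pos']).round(1),'then turn',(R.inv()*T).as_rotvec().round(3))
E
for i in 1 2 3; do echo '[[[33,-21.3,-2.7],[0,0,0]],[[33,-21.3,-2.7],[0,0,0]],[[33,-21.3,-2.7],[0,0,0]],[[33,-21.3,-2.7],[0,0,0]],[[33,-21.3,-2.7],[0,0,0]]]' | python3 -m jog 88; done
echo '[[[0,0,0],[0,0,-0.125]],[[0,0,0],[0,0,-0.125]],[[0,0,0],[0,0,-0.125]],[[0,0,0],[0,0,-0.125]],[[0,0,0],[0,0,-0.125]]]' | python3 -m jog 50
echo '[[[0,0,0],[0,0,-0.125]],[[0,0,0],[0,0,-0.125]],[[0,0,0],[0,0,-0.125]],[[0,0,0],[0,0,-0.125]],[[0,0,0],[0,0,-0.125]]]' | python3 -m jog
echo '[[[0,0,0],[0,0,-0.125]],[[0,0,0],[0,0,-0.125]],[[0,0,0],[0,0,-0.125]],[[0,0,0],[0,0,0]],[[0,0,0],[0,0,0]]]' | python3 -m jog
python3 - <<'E'
from h import *
delta([559,-161,250],18.8)
d=grab('wrist','w1'); print(-d['R'].T@d['t'],d['R'][2],d['fx'])
print(status.get_obs()['qpos'])
E
```

```text
t: 0.52
ee_pos: [298.8, -453.4, 235.9]
orientation: [-3.112, -0.425, 0.0]
ft_force: [0.7, -0.4, 0.4]
width: 87.7
grasp_force: 0.0
t: 0.93
ee_pos: [429.3, -306.5, 249.7]
orientation: [-3.112, -0.426, 0.0]
ft_force: [1.0, 0.1, -0.1]
width: 87.8
grasp_force: 0.0
t: 1.35
ee_pos: [559.6, -159.5, 263.1]
orientation: [-3.112, -0.426, 0.001]
ft_force: [-0.2, -1.1, 0.4]
width: 87.9
grasp_force: 0.0
t: 1.77
ee_pos: [558.6, -161.0, 262.7]
orientation: [-2.826, -1.371, 0.001]
ft_force: [-0.2, 0.3, -0.2]
width: 58.2
grasp_force: 0.0
t: 2.18
ee_pos: [558.6, -161.2, 262.7]
orientation: [-2.268, -2.173, 0.001]
ft_force: [-0.4, 1.2, -1.2]
width: 49.7
grasp_force: 0.0
t: 2.6
ee_pos: [558.7, -161.3, 262.9]
orientation: [-1.836, -2.549, 0.0]
ft_force: [0.0, 0.8, -0.2]
width: 49.9
grasp_force: 0.0
pos [ 558.7 -161.3  262.9] F [ 0.   0.8 -0.2] w 49.9 t 2.6
shift [ 0.2  0.4 12.9] then turn [-0.001 -0.    -0.006]
[536.34571285 -92.47401117 425.14567834] [ 0.08155345 -0.24864754 -0.96515462] 349.6929320318195
[-3.01584053e-01  3.15623478e-01  1.69130797e+00  1.94769803e-05
  1.13508286e+00 -6.23566252e-01]
```

View pics/w1.png

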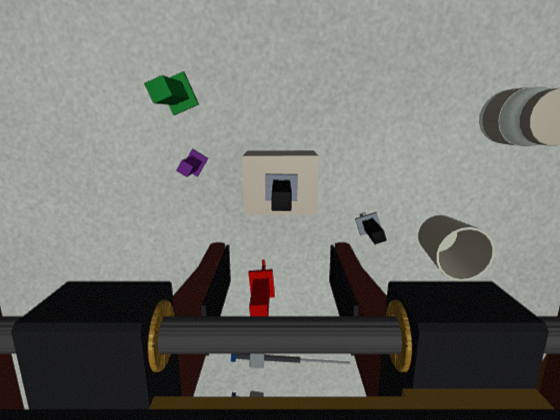

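The wrist picture shows the stand top at (280,183), the collar at (281,187) and the handle top at about (282,203), all square to the fingers. The red look-alike is at (262,290), behind.

```bash
python3 - <<'E'
from h import *
d=load('w1');P=cloud(d);g=d['img'].astype(int)
near=np.hypot(P[...,0]-559,P[...,1]+161)<60
br=g.sum(2)
for n,m in dict(stand=near&(abs(P[...,2]-58)<3)&(br>250),collar=near&(abs(P[...,2]-65)<3),handle=near&(P[...,2]>118)).items():
    m=cv2.morphologyEx(m.astype(np.uint8),cv2.MORPH_OPEN,np.ones((2,2)))>0
    r=cv2.minAreaRect(P[m][:,:2].astype(np.float32)); print(n,m.sum(),r,np.median(P[m][:,2]))
# triangulate handle-top centre wrist vs top vs scene
def hc(n,d,box):
    m=np.zeros((420,560),np.uint8);P=cloud(d);m[(P[...,2]>117)&(np.hypot(P[...,0]-559,P[...,1]+161)<40)]=1
    return cv2.moments(m,True)
rs=[]
for n in('w1','top0'):
    dd=load(n);M=hc(n,dd,0);u,v=M['m10']/M['m00'],M['m01']/M['m00'];c,r=ray(dd,u,v);r/=np.linalg.norm(r);rs.append((c,r));print(n,u,v,M['m00'],onplane(dd,u,v,124))
A=sum(np.eye(3)-np.outer(r,r) for c,r in rs);b=sum((np.eye(3)-np.outer(r,r))@c for c,r in rs);print('tri',np.linalg.solve(A,b))
E
```

```text
stand 3376 ((557.8355712890625, -150.00350952148438), (92.06473541259766, 122.73143768310547), 18.254871368408203) 58.02739443979846
collar 459 ((553.2540283203125, -134.1488800048828), (34.20918273925781, 89.65243530273438), 17.43282127380371) 63.9967343834968
handle 61850 ((1115.388671875, -544.4533081054688), (384.611572265625, 1443.2479248046875), 66.86354064941406) 365.9291917741068
w1 278.9304910823357 352.6853774737356 32744.0 [ 608.38674685 -311.08852585  124.        ]
top0 387.89230769230767 240.07692307692307 65.0 [ 559.96006232 -160.92088152  124.        ]
tri [532.62165589 -74.66275921 448.72031879]
```

```bash
python3 - <<'E'
from h import *
def big(m):
    n,l,s,c=cv2.connectedComponentsWithStats(m.astype(np.uint8)); k=1+s[1:,4].argmax(); return l==k,c[k]
rs=[]
for n in('w1','top0'):
    d=load(n);P=cloud(d);br=d['img'].astype(int).sum(2);rows=np.mgrid[0:420,0:560][0]
    near=(np.hypot(P[...,0]-559,P[...,1]+161)<60)&((rows<225) if n=='w1' else True)
    for k,m in dict(stand=near&(abs(P[...,2]-57.5)<3),handle=near&(P[...,2]>117)&(P[...,2]<132)).items():
        m,c=big(m);r=cv2.minAreaRect(P[m][:,:2].astype(np.float32)); print(n,k,m.sum(),np.array(r[0]).round(1),np.array(r[1]).round(1),round(r[2],1),'z',np.median(P[m][:,2]).round(1),c.round(1))
    cc,r=ray(d,*c);rs.append((cc,r/np.linalg.norm(r)))
A=sum(np.eye(3)-np.outer(r,r) for c,r in rs);b=sum((np.eye(3)-np.outer(r,r))@c for c,r in rs);print('tri',np.linalg.solve(A,b))
E
```

```text
w1 stand 3386 [ 559.5 -161.2] [80.1 64.8] 18.7 z 58.0 [279.8 182.2]
w1 handle 423 [ 560.6 -161.6] [17.9 18. ] 17.1 z 123.9 [281.3 200. ]
top0 stand 593 [ 558.8 -160.9] [79.9 64.6] 18.2 z 57.2 [380.2 243.3]
top0 handle 65 [ 560.3 -161.6] [17.1 18.2] 16.8 z 122.4 [387.9 240.1]
tri [ 560.3020666  -161.12623145  123.31379077]
```

```bash

echo '[[[0,0.5,38],[0,0,0]],[[0,0.5,38],[0,0,0]],[[0,0,38],[0,0,0]],[[0,0,38],[0,0,0]],[[0,0,20],[0,0,0]]]' | python3 -m jog 50
echo '[[[0,0,16],[0,0,0]],[[0,0,0],[0,0,0]],[[0,0,0],[0,0,0]],[[0,0,0],[0,0,0]],[[0,0,0],[0,0,0]]]' | python3 -m jog 
echo '[[[0,0,0],[0,0,0]],[[0,0,0],[0,0,0]],[[0,0,0],[0,0,0]],[[0,0,0],[0,0,0]],[[0,0,0],[0,0,0]]]' | python3 -m jog 10
echo '[[[0,0,0],[0,0,0]],[[0,0,0],[0,0,0]],[[0,0,0],[0,0,0]],[[0,0,0],[0,0,0]],[[0,0,0],[0,0,0]]]' | python3 -m jog
```

```text
t: 3.07
ee_pos: [557.5, -160.3, 87.1]
orientation: [-1.833, -2.545, 0.002]
ft_force: [-1.2, 0.4, 0.0]
width: 49.8
grasp_force: 0.0
t: 3.48
ee_pos: [560.9, -161.4, 76.7]
orientation: [1.831, 2.55, 0.001]
ft_force: [-0.5, 0.0, -0.1]
width: 50.0
grasp_force: 0.0
t: 3.9
ee_pos: [559.9, -161.1, 75.5]
orientation: [1.831, 2.552, 0.0]
ft_force: [0.2, 0.2, 0.2]
width: 20.3
grasp_force: 0.0
t: 4.32
ee_pos: [559.9, -161.1, 75.4]
orientation: [1.831, 2.552, 0.0]
ft_force: [-1.5, -0.2, 4.2]
width: 17.7
grasp_force: 30.0
```

```bash

echo '[[[0,0,-15],[0,0,0]],[[0,0,-25],[0,0,0]],[[0,0,-35],[0,0,0]],[[0,0,-35],[0,0,0]],[[0,0,-30],[0,0,0]]]' | python3 -m jog
echo '[[[0,0,0],[0,0,0]],[[0,0,0],[0,0,0]]]' | python3 -m jog
python3 - <<'E'
from h import *
d=grab('scene','s2');b=d['img'][:,:,::-1]
w=grab('wrist','w2')['img'][:,:,::-1]
cv2.imwrite('pics/c2.png',np.hstack([cv2.resize(b[110:230,120:250],(390,360),interpolation=2),cv2.resize(w[130:300,190:370],(381,360),interpolation=2)]))
E
```

```text
t: 4.73
ee_pos: [559.7, -161.0, 216.7]
orientation: [-1.832, -2.552, -0.0]
ft_force: [0.8, -0.6, -0.9]
width: 17.8
grasp_force: 30.0
t: 4.9
ee_pos: [560.7, -161.3, 216.7]
orientation: [1.83, 2.55, 0.002]
ft_force: [-0.2, 0.8, -1.7]
width: 17.6
grasp_force: 30.0
```

View pics/c2.png

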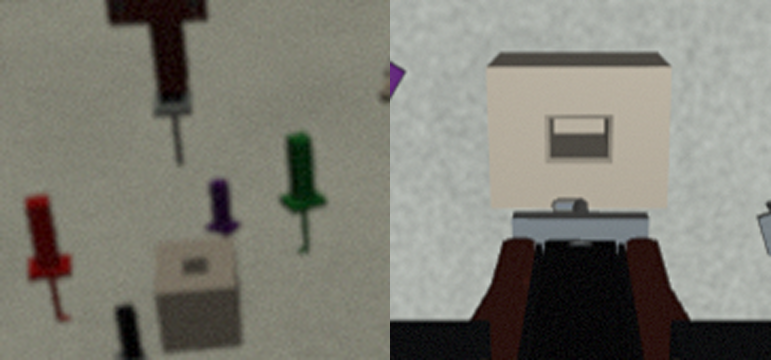

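The crop shows the lifted pick's toe at about (565,205) in the right half, pointing left. That is tool −y, the stand's −x, so the toe faces as the stand yaw of 18.7° says and no half turn is needed. I'll carry it over the plate and look there.

```bash

for i in 1 2; do echo '[[[31.4,16.6,-3],[0,0,0]],[[31.4,16.6,-3],[0,0,0]],[[31.4,16.6,-3],[0,0,0]],[[31.4,16.6,-3],[0,0,0]],[[31.4,16.6,-3],[0,0,0]]]' | python3 -m jog >/dev/null; done
echo '[[[0,0,0],[0,0,0.097]],[[0,0,0],[0,0,0.097]],[[0,0,0],[0,0,0.097]],[[0,0,0],[0,0,0.095]],[[0,0,0],[0,0,0]]]' | python3 -m jog
echo '[[[0,0,0],[0,0,0]],[[0,0,0],[0,0,0]]]' | python3 -m jog >/dev/null
python3 - <<'E'
from h import *
delta([617,190,247],-3.3)
d=grab('wrist','w3');P=cloud(d)
from h import *
rows=np.mgrid[0:420,0:560][0]
def big(m):
    n,l,s,c=cv2.connectedComponentsWithStats(m.astype(np.uint8)); k=1+s[1:,4].argmax(); return l==k
for n in('w3','top0'):
    d=load(n);P=cloud(d)
    m=(P[...,2]>21)&(P[...,2]<33)&(np.hypot(P[...,0]-577,P[...,1]-192)<150)&((rows<240)if n=='w3' else True)
    m=big(m);print(n,cv2.minAreaRect(P[m][:,:2].astype(np.float32)),np.median(P[m][:,2]))
E
```

```text
t: 6.25
ee_pos: [615.4, 189.4, 242.5]
orientation: [-2.289, -2.149, 0.006]
ft_force: [-0.4, -0.2, -1.4]
width: 18.0
grasp_force: 30.0
pos [615.9 189.3 243.8] F [ 0.4  0.5 -1.7] w 17.7 t 6.4167
shift [ 0.7  1.  -3.2] then turn [-0.002  0.001  0.   ]
w3 ((577.27685546875, 192.43917846679688), (119.80255889892578, 260.6775207519531), 86.87566375732422) 26.543437371201456
top0 ((577.1210327148438, 192.05795288085938), (120.60547637939453, 260.25579833984375), 86.66999053955078) 25.73467050910707
```

View pics/w3.png

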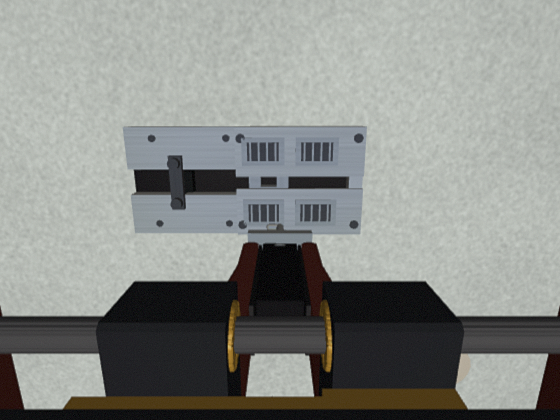

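The wrist picture shows the plate square on, with the landing to the left and the stop at (177,182). The key's bright bars show in the slit at columns 249–288, with the dark eye at about (268,182). The pick's foot is at (277,228).

```bash
python3 - <<'E'
from h import *
d=load('w3');P=cloud(d);c0=np.array([577.2,192.3]);a=np.radians(-3.2)
U=np.array([[np.cos(a),np.sin(a)],[-np.sin(a),np.cos(a)]])
br=d['img'].astype(int).sum(2)
for v in (178,182,185):
    print(v)
    for u in list(range(160,190,3))+list(range(234,300,2)):
        q=U@(P[v,u,:2]-c0); print((u,int(br[v,u]),*q.round(1),P[v,u,2].round(1)),end=' ')
    print()
# eye by dark blob, rays onto key top z=20
n,l,s,c=cv2.connectedComponentsWithStats(((br<150)&(np.mgrid[0:420,0:560][0]<200)).astype(np.uint8))
for k in range(1,n):
    x,y,w,h,A=s[k]
    if A>30 and 170<c[k][1]<195:
        print(s[k],c[k].round(1),'z20:',[(U@(onplane(d,uu,vv,20)[:2]-c0)).round(1) for uu,vv in ((x-.5,y-.5),(x+w-.5,y+h-.5))])
# slit edges lateral, at top of roof z=27, near u=320
for u in (245,280,320): print(u,[(v,int(br[v,u]),(U@(P[v,u,:2]-c0))[1].round(1),P[v,u,2].round(0)) for v in range(170,196,1)])
E
```

```text
178
(160, 83, np.float64(-100.0), np.float64(1.1), np.float64(6.5)) (163, 86, np.float64(-96.6), np.float64(1.1), np.float64(6.3)) (166, 82, np.float64(-93.0), np.float64(1.1), np.float64(6.6)) (169, 148, np.float64(-89.0), np.float64(1.5), np.float64(8.5)) (172, 193, np.float64(-79.1), np.float64(5.1), np.float64(28.9)) (175, 185, np.float64(-76.0), np.float64(5.0), np.float64(28.4)) (178, 191, np.float64(-72.9), np.float64(4.8), np.float64(27.6)) (181, 196, np.float64(-69.2), np.float64(5.1), np.float64(29.0)) (184, 70, np.float64(-68.4), np.float64(3.5), np.float64(20.2)) (187, 71, np.float64(-64.7), np.float64(3.8), np.float64(21.7)) (234, 98, np.float64(-14.5), np.float64(1.0), np.float64(6.0)) (236, 97, np.float64(-12.3), np.float64(0.8), np.float64(5.1)) (238, 95, np.float64(-9.9), np.float64(0.9), np.float64(5.4)) (240, 97, np.float64(-7.6), np.float64(0.9), np.float64(5.4)) (242, 99, np.float64(-5.2), np.float64(1.0), np.float64(6.3)) (244, 92, np.float64(-2.9), np.float64(1.0), np.float64(6.1)) (246, 85, np.float64(-0.4), np.float64(1.3), np.float64(7.6)) (248, 172, np.floa
[... 10519 characters left out ...]
p.float64(-2.5), np.float64(6.0)), (182, 90, np.float64(-3.8), np.float64(6.0)), (183, 99, np.float64(-4.8), np.float64(7.0)), (184, 101, np.float64(-6.0), np.float64(7.0)), (185, 81, np.float64(-7.5), np.float64(5.0)), (186, 82, np.float64(-8.3), np.float64(7.0)), (187, 99, np.float64(-9.8), np.float64(5.0)), (188, 255, np.float64(-7.2), np.float64(24.0)), (189, 426, np.float64(-7.7), np.float64(27.0)), (190, 468, np.float64(-8.8), np.float64(27.0)), (191, 461, np.float64(-10.1), np.float64(26.0)), (192, 456, np.float64(-11.1), np.float64(27.0)), (193, 451, np.float64(-12.3), np.float64(26.0)), (194, 441, np.float64(-13.1), np.float64(28.0)), (195, 447, np.float64(-14.6), np.float64(26.0))]
```

```bash
python3 - <<'E'
from h import *
delta([605.7,190.7,107.4],-3.2)
d=load('w3');P=cloud(d);c0=np.array([577.2,192.3]);a=np.radians(-3.2)
U=np.array([[np.cos(a),np.sin(a)],[-np.sin(a),np.cos(a)]])
print([((U@(P[182,u,:2]-c0))[0].round(1),P[180:185,u,2].mean().round(0)) for u in range(182,200)])
E
```

```text
pos [616.2 189.3 244.2] F [ 0.7  0.1 -1.1] w 17.6 t 6.4667
shift [  0.8 -10.3 136.8] then turn [-0.001  0.001 -0.002]
[(np.float64(-68.7), np.float64(28.0)), (np.float64(-68.1), np.float64(25.0)), (np.float64(-68.4), np.float64(21.0)), (np.float64(-67.5), np.float64(21.0)), (np.float64(-66.0), np.float64(21.0)), (np.float64(-65.1), np.float64(21.0)), (np.float64(-63.7), np.float64(22.0)), (np.float64(-62.9), np.float64(21.0)), (np.float64(-61.3), np.float64(21.0)), (np.float64(-60.5), np.float64(21.0)), (np.float64(-59.4), np.float64(21.0)), (np.float64(-59.4), np.float64(17.0)), (np.float64(-59.2), np.float64(13.0)), (np.float64(-59.7), np.float64(7.0)), (np.float64(-58.8), np.float64(6.0)), (np.float64(-57.5), np.float64(6.0)), (np.float64(-56.1), np.float64(7.0)), (np.float64(-55.1), np.float64(6.0))]
```

```bash

echo '[[[0.8,-10.3,16],[0,0,0]],[[0,0,35],[0,0,0]],[[0,0,35],[0,0,0]],[[0,0,30],[0,0,0]],[[0,0,20],[0,0,0]]]' | python3 -m jog
echo '[[[0,0,0],[0,0,0]],[[0,0,0],[0,0,0]],[[0,0,0],[0,0,0]]]' | python3 -m jog >/dev/null
python3 - <<'E'
from h import *
delta([605.7,190.7,107.4],-3.2)
d=grab('wrist','w4');b=d['img'][:,:,::-1]
cv2.imwrite('pics/c4.png',cv2.resize(b[190:290,210:350],(800,571),interpolation=2))
E
```

```text
t: 6.88
ee_pos: [604.6, 190.4, 106.0]
orientation: [-2.284, -2.155, 0.005]
ft_force: [-0.2, 0.1, -0.6]
width: 17.8
grasp_force: 30.0
pos [607.3 191.2 110.5] F [-0.2 -0.2 -1.1] w 18.0 t 7.1333
shift [-0.6 -1.6  3.1] then turn [ 0.002 -0.001 -0.004]
```

View pics/c4.png

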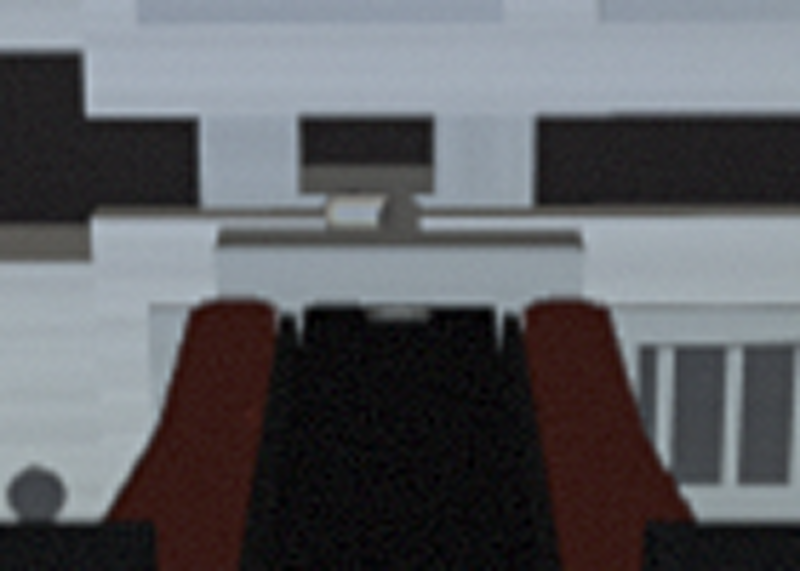

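The crop shows the toe tip at the left (330,212), the shank's right edge at (418,212), the eye spanning columns 300–434 at row 145, and the slit beyond. Next I'll turn the foot into plate coordinates.

```bash
python3 - <<'E'
from h import *
d=load('w4');c0=np.array([577.2,192.3]);a=np.radians(-3.2)
U=np.array([[np.cos(a),np.sin(a)],[-np.sin(a),np.cos(a)]]);s=800/140
f=lambda u,v,z:(U@(onplane(d,210+u/s-.5,190+v/s-.5,z)[:2]-c0)).round(1)
zf=110.5-67.4
print('toe tip',f(328,212,zf+2),'shank R',f(418,212,zf+2),'toe top/bottom edge',f(350,193,zf+2),f(350,231,zf+2))
print('eye',f(300,150,20),f(434,150,20),'eye far edge',f(367,117,20))
print('slit far/near at roof top 27',f(480,117,27),f(480,212,27))
o=status.get_obs();print('tcp plate',U@(o['ee_pos'][:2]-c0),o['t'])
print(f(330,212,0), [pt(d,210+u/s,227)[2] for u in (335,350,365,400)])
E
```

```text
toe tip [21.6 -0.6] shank R [32.4 -0.6] toe top/bottom edge [24.3  1.8] [24.2 -3. ]
eye [17.1 -0.1] [34.7 -0.2] eye far edge [25.9  4.4]
slit far/near at roof top 27 [40.5  6.2] [40.6 -6.5]
tcp plate [30.41637762  0.72477371] 7.1833
[ 20.2 -15.1] [np.float64(47.599178813961174), np.float64(47.28542073838938), np.float64(47.428983468004304), np.float64(54.57068626529755)]
```

```bash

echo '[[[0.4,-1.2,0],[0,0,0]],[[0,0,0],[0,0,0]],[[0,0,7],[0,0,0]],[[0,0,7],[0,0,0]],[[0,0,7],[0,0,0]]]' | python3 -m jog
echo '[[[0,0,4],[0,0,0]],[[0,0,0],[0,0,0]],[[0,0,0],[0,0,0]]]' | python3 -m jog
python3 -c "
from h import *
delta([605.7,190.7,74.9],-3.2)"
```

```text
t: 7.6
ee_pos: [605.1, 191.4, 87.7]
orientation: [2.287, 2.154, 0.0]
ft_force: [0.7, 0.2, -1.1]
width: 17.7
grasp_force: 30.0
t: 7.85
ee_pos: [604.8, 191.3, 83.5]
orientation: [-2.287, -2.153, 0.002]
ft_force: [-0.6, -0.3, -0.6]
width: 17.6
grasp_force: 30.0
pos [604.8 191.3  83.5] F [-0.6 -0.3 -0.6] w 17.6 t 7.85
shift [-0.6  1.   8.6] then turn [-0.001  0.    -0.004]
```

```bash

echo '[[[-0.3,1,3],[0,0,0]],[[0,0,0],[0,0,0]],[[0,0,3],[0,0,0]],[[0,0,0],[0,0,0]],[[0,0,0],[0,0,0]]]' | python3 -m jog
echo '[[[0,0,1],[0,0,0]],[[0,0,0],[0,0,0]],[[0,0,0],[0,0,0]]]' | python3 -m jog
echo '[[[0,0,0.6],[0,0,0]],[[0,0,0],[0,0,0]],[[0,0,0],[0,0,0]]]' | python3 -m jog
python3 -c "
from h import *
delta([605.7,190.7,74.9],-3.2)"
```

```text
t: 8.27
ee_pos: [606.0, 191.1, 78.1]
orientation: [-2.287, -2.154, 0.0]
ft_force: [-0.1, -0.3, -0.8]
width: 17.7
grasp_force: 30.0
t: 8.52
ee_pos: [606.1, 191.1, 77.2]
orientation: [2.287, 2.154, 0.0]
ft_force: [0.4, -0.2, -0.7]
width: 18.3
grasp_force: 30.0
t: 8.77
ee_pos: [606.1, 191.1, 76.6]
orientation: [-2.287, -2.154, -0.0]
ft_force: [-0.3, 0.8, -0.7]
width: 18.0
grasp_force: 30.0
pos [606.1 191.1  76.6] F [-0.3  0.8 -0.7] w 18.0 t 8.7667
shift [-0.4 -0.4  1.7] then turn [ 0.    -0.    -0.004]
```

```bash

for i in 1; do echo '[[[0,0,0.8],[0,0,0]],[[0,0,0],[0,0,0]],[[0,0,0],[0,0,0]]]' | python3 -m jog
echo '[[[0,0,0.8],[0,0,0]],[[0,0,0],[0,0,0]],[[0,0,0],[0,0,0]]]' | python3 -m jog
echo '[[[0,0,0.6],[0,0,0]],[[0,0,0],[0,0,0]],[[0,0,0],[0,0,0]]]' | python3 -m jog; done | grep -E 'ee_pos|ft_f'
```

```text
ee_pos: [606.0, 191.1, 75.7]
ft_force: [-0.4, 0.5, -1.1]
ee_pos: [606.1, 191.1, 74.9]
ft_force: [0.3, -0.4, -1.3]
ee_pos: [606.1, 191.1, 74.3]
ft_force: [-0.4, -0.6, -1.5]
```

```bash

(echo '[[[0,-3,0],[0,0,0]],[[0,-3,0],[0,0,0]],[[0,-3,0],[0,0,0]],[[0,-3,0],[0,0,0]],[[0,-3,0],[0,0,0]]]' | python3 -m jog
for i in 1 2; do echo '[[[0,-4,0],[0,0,0]],[[0,-4,0],[0,0,0]],[[0,-4,0],[0,0,0]],[[0,-4,0],[0,0,0]],[[0,-4,0],[0,0,0]]]' | python3 -m jog; done
echo '[[[0,-3,0],[0,0,0]],[[0,-2,0],[0,0,0]],[[0,-1,0],[0,0,0]],[[0,-1,0],[0,0,0]],[[0,0,0],[0,0,0]]]' | python3 -m jog) | grep -E 'ee_pos|ft_f'
python3 - <<'E'
from h import *
delta([577.2-44,192.3+44*.056,74.3],-3.2)
d=grab('wrist','w5');b=d['img'][:,:,::-1]
cv2.imwrite('pics/c5.png',cv2.resize(b[190:290,210:350],(800,571),interpolation=2))
E
```

```text
ee_pos: [590.8, 192.0, 74.4]
ft_force: [0.2, 0.0, -1.6]
ee_pos: [570.8, 193.2, 74.4]
ft_force: [-0.1, 0.0, -1.9]
ee_pos: [550.8, 194.4, 74.4]
ft_force: [0.4, -1.3, -0.9]
ee_pos: [544.1, 194.8, 74.4]
ft_force: [0.2, 0.2, -1.7]
pos [544.1 194.8  74.4] F [ 0.2  0.2 -1.7] w 18.1 t 11.1833
shift [ -0.7 -10.9   0.1] then turn [-0.    -0.    -0.004]
```

View pics/c5.png

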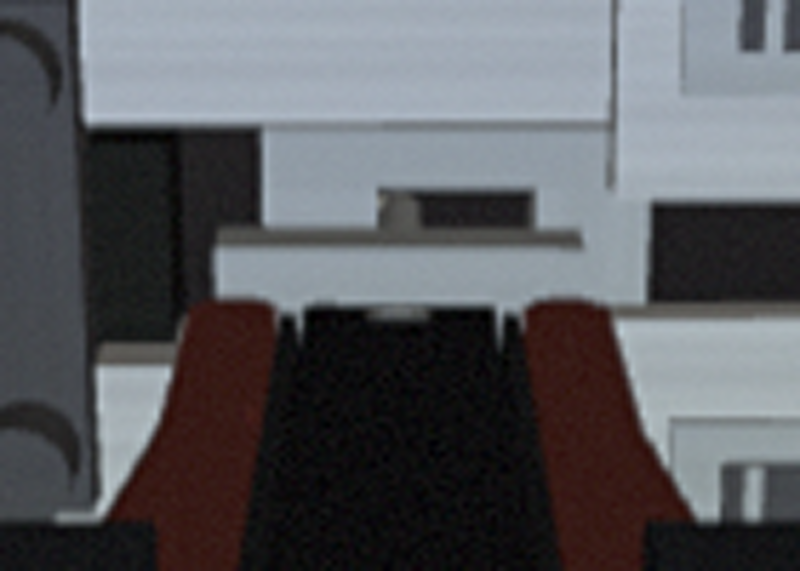

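The key follows on the hook. The shank is at the front of the eye (400,210), the key's front edge is at column 262, and the nose face is at column 178, so about 11 mm remains.

```bash

(echo '[[[0,-2,0],[0,0,0]],[[0,-2,0],[0,0,0]],[[0,-2,0],[0,0,0]],[[0,-1.5,0],[0,0,0]],[[0,-1,0],[0,0,0]]]' | python3 -m jog
echo '[[[0,-0.6,0],[0,0,0]],[[0,0,0],[0,0,0]]]' | python3 -m jog
echo '[[[0,-0.6,0],[0,0,0]],[[0,0,0],[0,0,0]]]' | python3 -m jog) | grep -E 'ee_pos|ft_f'
```

```text
ee_pos: [535.4, 195.3, 74.4]
ft_force: [0.3, 0.0, -0.1]
ee_pos: [534.9, 195.4, 74.4]
ft_force: [0.0, 0.2, -1.3]
ee_pos: [534.4, 195.4, 74.4]
ft_force: [0.7, -0.0, -1.4]
```

```bash

(echo '[[[0,-0.5,0],[0,0,0]],[[0,0,0],[0,0,0]]]' | python3 -m jog
echo '[[[0,-0.5,0],[0,0,0]],[[0,0,0],[0,0,0]]]' | python3 -m jog) | grep -E 'ee_pos|ft_f'
```

```text
ee_pos: [534.0, 195.4, 74.3]
ft_force: [0.3, 1.4, -0.6]
ee_pos: [533.5, 195.5, 74.4]
ft_force: [1.1, -0.4, -1.5]
```

```bash

(echo '[[[0,-0.4,0],[0,0,0]],[[0,0,0],[0,0,0]]]' | python3 -m jog
echo '[[[0,-0.3,0],[0,0,0]],[[0,0,0],[0,0,0]]]' | python3 -m jog) | grep -E 'ee_pos|ft_f'
```

```text
ee_pos: [533.3, 195.6, 74.4]
ft_force: [1.6, 0.7, -1.7]
ee_pos: [533.2, 195.6, 74.5]
ft_force: [1.9, 0.1, -2.1]
```

```bash

(echo '[[[0,-0.3,0],[0,0,0]],[[0,0,0],[0,0,0]]]' | python3 -m jog
echo '[[[0,-0.3,0],[0,0,0]],[[0,0,0],[0,0,0]]]' | python3 -m jog) | grep -E 'ee_pos|ft_f'
```

```text
ee_pos: [533.0, 195.6, 74.5]
ft_force: [3.1, -0.1, -2.5]
ee_pos: [532.9, 195.6, 74.5]
ft_force: [5.1, 0.1, -3.2]
```

```bash

(echo '[[[0,-0.3,0],[0,0,0]],[[0,0,0],[0,0,0]]]' | python3 -m jog
echo '[[[0,-0.2,0],[0,0,0]],[[0,0,0],[0,0,0]]]' | python3 -m jog) | grep -E 'ee_pos|ft_f'
```

```text
ee_pos: [532.8, 195.7, 74.6]
ft_force: [5.2, -0.5, -3.6]
ee_pos: [532.7, 195.7, 74.6]
ft_force: [5.2, -0.6, -2.6]
```

```bash

(echo '[[[0,-0.3,0],[0,0,0]],[[0,0,0],[0,0,0]],[[0,0,0],[0,0,0]]]' | python3 -m jog
echo '[[[0,-0.3,0],[0,0,0]],[[0,0,0],[0,0,0]],[[0,0,0],[0,0,0]]]' | python3 -m jog
python3 -c "
from h import *
delta([532,195.7,74.3],-3.2)") | grep -vE 'wid|t:'
```

```text
ee_pos: [532.6, 195.7, 74.7]
orientation: [2.286, 2.153, 0.003]
ft_force: [6.3, -1.7, -3.7]
grasp_force: 30.0
ee_pos: [532.5, 195.7, 74.7]
orientation: [2.286, 2.153, 0.004]
ft_force: [7.0, -0.7, -3.5]
grasp_force: 30.0
pos [532.5 195.7  74.7] F [ 7.  -0.7 -3.5] w 17.9 t 13.8167
shift [-0.  -0.5  0.4] then turn [ 0.003 -0.001 -0.004]
```

```bash

(echo '[[[0,-0.4,0],[0,0,0]],[[0,0,0],[0,0,0]],[[0,0,0],[0,0,0]]]' | python3 -m jog
echo '[[[0,0,0],[0,0,0]]]' | python3 -m jog
echo '[[[0,0,0],[0,0,0]]]' | python3 -m jog) | grep -E 'ee_pos|ft_f'
```

```text
ee_pos: [532.4, 195.8, 74.8]
ft_force: [8.1, -1.7, -3.4]
ee_pos: [532.4, 195.8, 74.8]
ft_force: [6.9, -1.0, -4.1]
ee_pos: [532.4, 195.8, 74.8]
ft_force: [7.6, -1.6, -3.5]
```

```bash

(echo '[[[0,-0.3,0],[0,0,0]],[[0,0,0],[0,0,0]]]' | python3 -m jog
for i in 1 2 3 4; do echo '[[[0,0,0],[0,0,0]],[[0,0,0],[0,0,0]]]' | python3 -m jog; done) | grep -E 'ee_pos|ft_f'
```

```text
ee_pos: [532.3, 195.8, 74.9]
ft_force: [8.1, -1.0, -4.2]
ee_pos: [532.3, 195.8, 74.9]
ft_force: [7.7, -0.8, -4.1]
ee_pos: [532.3, 195.8, 74.9]
ft_force: [7.8, -2.4, -4.4]
ee_pos: [532.3, 195.8, 74.8]
ft_force: [9.1, -0.9, -3.5]
ee_pos: [532.3, 195.8, 74.9]
ft_force: [7.9, -1.4, -4.4]
```

```bash

(echo '[[[0,-0.3,0],[0,0,0]],[[0,0,0],[0,0,0]]]' | python3 -m jog
for i in 1 2 3; do echo '[[[0,0,0],[0,0,0]],[[0,0,0],[0,0,0]]]' | python3 -m jog; done
echo '[[[0,0.5,0],[0,0,0]],[[0,0.5,0],[0,0,0]],[[0,0.5,0],[0,0,0]],[[0,0.5,0],[0,0,0]],[[0,0.5,0],[0,0,0]]]' | python3 -m jog
echo '[[[0,0.5,0],[0,0,0]],[[0,0.5,0],[0,0,0]],[[0,0,0],[0,0,0]],[[0,0,0],[0,0,0]]]' | python3 -m jog) | grep -E 'ee_pos|ft_f'
```

```text
ee_pos: [532.2, 195.8, 74.9]
ft_force: [8.5, -1.5, -5.1]
ee_pos: [532.3, 195.8, 74.9]
ft_force: [8.1, -1.7, -3.8]
ee_pos: [532.2, 195.8, 74.9]
ft_force: [8.2, -1.3, -5.1]
ee_pos: [532.2, 195.8, 74.9]
ft_force: [7.6, -1.4, -3.6]
ee_pos: [533.0, 195.6, 74.5]
ft_force: [4.4, 0.2, -2.8]
ee_pos: [533.3, 195.5, 74.4]
ft_force: [2.6, 0.4, 0.1]
```

```bash

(echo '[[[0,1,0],[0,0,0]],[[0,1,0],[0,0,0]],[[0,1,0],[0,0,0]],[[0,1,0],[0,0,0]],[[0,0,0],[0,0,0]]]' | python3 -m jog
echo '[[[0,1,0],[0,0,0]],[[0,1,0],[0,0,0]],[[0,1,0],[0,0,0]],[[0,0,0],[0,0,0]],[[0,0,0],[0,0,0]]]' | python3 -m jog) | grep -E 'ee_pos|ft_f'
python3 - <<'E'
from h import *
d=grab('wrist','w6');b=d['img'][:,:,::-1]
cv2.imwrite('pics/c6.png',cv2.resize(b[190:290,210:350],(800,571),interpolation=2))
E
```

```text
ee_pos: [537.5, 195.1, 74.2]
ft_force: [0.3, 0.7, -0.6]
ee_pos: [540.6, 195.0, 74.4]
ft_force: [0.2, 0.1, -1.5]
```

View pics/c6.png

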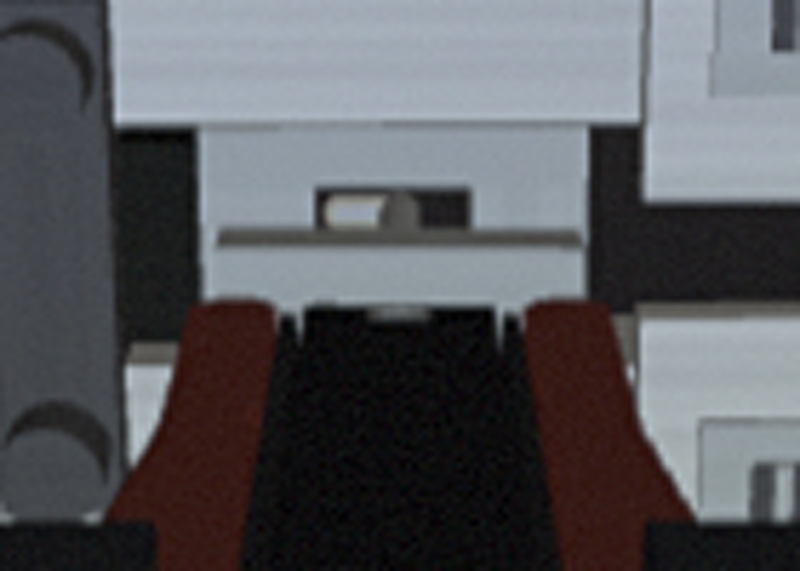

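The key touches the nose at column 198. The toe lies wholly inside the eye, its tip at (327,208) and the eye's edge at 316. I'll shift 1.5 mm more and lift.

```bash

(echo '[[[0,1.5,0],[0,0,0]],[[0,0,0],[0,0,0]],[[0,0,-2],[0,0,0]],[[0,0,-3],[0,0,0]],[[0,0,-5],[0,0,0]]]' | python3 -m jog
echo '[[[0,0,-8],[0,0,0]],[[0,0,-15],[0,0,0]],[[0,0,-25],[0,0,0]],[[0,0,-35],[0,0,0]],[[0,0,-35],[0,0,0]]]' | python3 -m jog 
echo '[[[0,0,-20],[0,0,0]],[[0,0,0],[0,0,0]],[[0,0,0],[0,0,0]]]' | python3 -m jog) | grep -E 'ee_pos|ft_f'
python3 - <<'E'
from h import *
d=grab('wrist','w7');P=cloud(d);c0=np.array([577.2,192.3]);a=np.radians(-3.2)
U=np.array([[np.cos(a),np.sin(a)],[-np.sin(a),np.cos(a)]])
Q=(P[...,:2]-c0)@U.T
br=d['img'].astype(int).sum(2)
m=(abs(P[...,2]-20)<2.5)&(abs(Q[...,1])<12)&(br>300)&(Q[...,0]<20)&(np.mgrid[0:420,0:560][0]<225)
print('key x',np.percentile(Q[m][:,0],[1,99]),m.sum())
delta([559.7,-161.2,225],18.7)
# pick verticality: shank/collar in hand
E
```

```text
ee_pos: [541.8, 194.9, 84.4]
ft_force: [-0.3, -0.1, -0.5]
ee_pos: [541.4, 194.7, 203.8]
ft_force: [1.3, 0.2, -0.8]
ee_pos: [542.7, 195.2, 224.2]
ft_force: [-0.2, -0.7, -1.9]
key x [-59.22200295 -16.40501941] 713
pos [541.8 194.8 222.5] F [ 0.2 -0.4 -0.8] w 18.0 t 18.5
shift [-354.3   39.2   -2.5] then turn [ 0.    -0.    -0.386]
```

```bash

for i in 1 2; do echo '[[[-35.4,3.9,0],[0,0,0]],[[-35.4,3.9,0],[0,0,0]],[[-35.4,3.9,0],[0,0,0]],[[-35.4,3.9,0],[0,0,0]],[[-35.4,3.9,0],[0,0,0]]]' | python3 -m jog >/dev/null; done
echo '[[[0,0,0],[0,0,-0.097]],[[0,0,0],[0,0,-0.097]],[[0,0,0],[0,0,-0.097]],[[0,0,0],[0,0,-0.095]],[[0,0,0],[0,0,0]]]' | python3 -m jog>/dev/null
echo '[[[0,0,0],[0,0,0]],[[0,0,0],[0,0,0]],[[0,0,0],[0,0,0]]]' | python3 -m jog
python3 - <<'E'
from h import *
delta([559.9,-161.1,135],18.8)
d=grab('wrist','w8');a=load('w2')['img'][:,:,::-1];b=d['img'][:,:,::-1]
cv2.imwrite('pics/c8.png',np.vstack([cv2.resize(x[195:250,210:350],(760,298),interpolation=2) for x in (a,b)]))
E
```

```text
t: 20.0
ee_pos: [559.5, -160.6, 221.8]
orientation: [-1.833, -2.55, 0.0]
ft_force: [-0.3, 1.0, -1.6]
width: 17.9
grasp_force: 30.0
pos [ 559.5 -160.6  221.8] F [-0.3  1.  -1.6] w 17.9 t 20.0
shift [-0.7  0.3 86.8] then turn [-0.001 -0.001 -0.004]
```

View pics/c8.png

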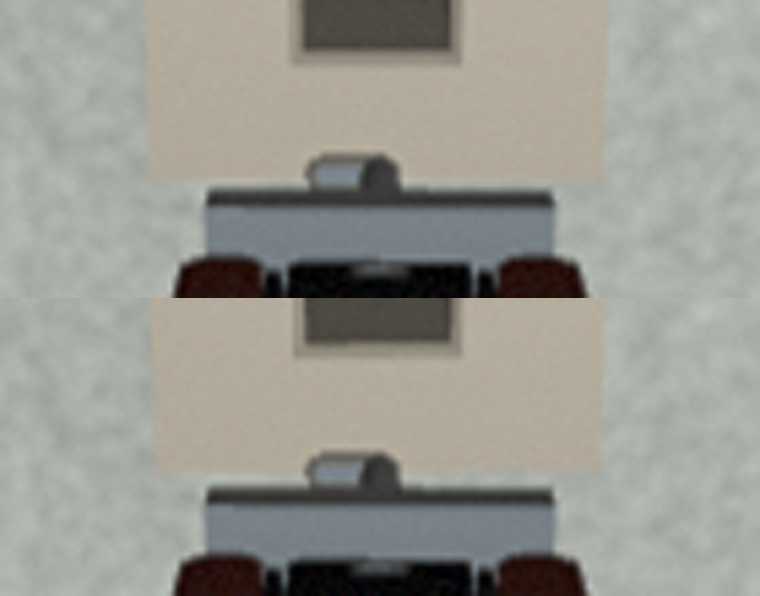

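The foot and collar sit at the same pixels as before (toe tip (310,470) against (310,172) in the earlier half), so the pick has not slipped in the grip. Lowering it into the stand.

```bash

(echo '[[[-0.7,0.3,30],[0,0,-0.004]],[[0,0,30],[0,0,0]],[[0,0,20],[0,0,0]],[[0,0,5],[0,0,0]],[[0,0,0],[0,0,0]]]' | python3 -m jog
echo '[[[0,0,10],[0,0,0]],[[0,0,10],[0,0,0]],[[0,0,10],[0,0,0]],[[0,0,10],[0,0,0]],[[0,0,0],[0,0,0]]]' | python3 -m jog 
python3 -c "
from h import *
delta([559.9,-161.1,75.6],18.8)") | grep -vE 'wid|t:'
```

```text
ee_pos: [559.3, -160.9, 135.9]
orientation: [-1.825, -2.553, 0.002]
ft_force: [1.1, -1.0, -1.8]
grasp_force: 30.0
ee_pos: [559.1, -161.0, 95.4]
orientation: [-1.825, -2.554, 0.001]
ft_force: [-0.1, -0.2, -1.8]
grasp_force: 30.0
pos [ 559.1 -161.    95.4] F [-0.1 -0.2 -1.8] w 18.0 t 20.8833
shift [-0.4  0.7 19.8] then turn [-0.002 -0.002  0.002]
```

```bash

(echo '[[[0,0.7,8],[0,0,0]],[[0,0,7],[0,0,0]],[[0,0,3],[0,0,0]],[[0,0,0],[0,0,0]],[[0,0,0],[0,0,0]]]' | python3 -m jog
echo '[[[0,0,1],[0,0,0]],[[0,0,0],[0,0,0]],[[0,0,0],[0,0,0]]]' | python3 -m jog 
echo '[[[0,0,0.6],[0,0,0]],[[0,0,0],[0,0,0]],[[0,0,0],[0,0,0]]]' | python3 -m jog) | grep -E 'ee_pos|ft_f'
```

```text
ee_pos: [560.9, -161.1, 79.2]
ft_force: [0.1, -0.7, -0.3]
ee_pos: [561.2, -161.2, 78.7]
ft_force: [0.0, -0.7, -0.9]
ee_pos: [561.0, -161.1, 77.9]
ft_force: [0.3, -0.4, -1.2]
```

```bash

(echo '[[[0,-0.8,1],[0,0,0]],[[0,0,0],[0,0,0]],[[0,0,0],[0,0,0]]]' | python3 -m jog
echo '[[[0,0,0.8],[0,0,0]],[[0,0,0],[0,0,0]],[[0,0,0],[0,0,0]]]' | python3 -m jog 
echo '[[[0,0,0.5],[0,0,0]],[[0,0,0],[0,0,0]],[[0,0,0],[0,0,0]]]' | python3 -m jog) | grep -E 'ee_pos|ft_f'
```

```text
ee_pos: [560.1, -161.3, 76.7]
ft_force: [0.2, -0.2, -1.8]
ee_pos: [560.2, -161.4, 75.9]
ft_force: [0.2, -0.6, -1.0]
ee_pos: [560.2, -161.3, 75.4]
ft_force: [-0.1, 0.1, -0.3]
```

Force has come up to about zero, so the collar is seated. Opening gently and retreating.

```bash

(echo '[[[0,0,0.2],[0,0,0]],[[0,0,0],[0,0,0]],[[0,0,0],[0,0,0]]]' | python3 -m jog
echo '[[[0,0,0],[0,0,0]],[[0,0,0],[0,0,0]],[[0,0,0],[0,0,0]],[[0,0,0],[0,0,0]],[[0,0,0],[0,0,0]]]' | python3 -m jog 50 
echo '[[[0,0,-10],[0,0,0]],[[0,0,-20],[0,0,0]],[[0,0,-35],[0,0,0]],[[0,0,-35],[0,0,0]],[[0,0,-35],[0,0,0]]]' | python3 -m jog 
echo '[[[0,0,-35],[0,0,0]],[[0,0,-20],[0,0,0]],[[0,0,0],[0,0,0]],[[0,0,0],[0,0,0]]]' | python3 -m jog) | grep -E 'ee_pos|ft_f|wid'
python3 - <<'E'
from h import *
a=grab('wrist','w9');b=grab('top','t9')
P=cloud(a);rows=np.mgrid[0:420,0:560][0]
m=(np.hypot(P[...,0]-559,P[...,1]+161)<40)&(rows<225)&(P[...,2]>117)&(P[...,2]<135)
print('handle',P[m].mean(0),cv2.minAreaRect(P[m][:,:2].astype(np.float32)))
cv2.imwrite('pics/c9.png',np.hstack([cv2.resize(a['img'][130:250,200:350,::-1],(400,320)),cv2.resize(b['img'][130:310,190:415,::-1],(400,320),interpolation=2)]))
E
```

```text
ee_pos: [560.2, -161.3, 75.4]
ft_force: [-1.1, -0.3, 0.6]
width: 18.2
ee_pos: [560.3, -161.4, 75.3]
ft_force: [-0.1, 0.0, -0.2]
width: 47.2
ee_pos: [559.8, -161.2, 212.3]
ft_force: [1.4, 0.7, 0.6]
width: 49.7
ee_pos: [560.8, -161.6, 267.2]
ft_force: [-0.6, 0.7, -0.6]
width: 50.0
handle [ 560.50944267 -161.44477446  123.75794055] ((560.7028198242188, -161.94015502929688), (17.209936141967773, 18.270183563232422), 19.01171875)
```

View pics/c9.png

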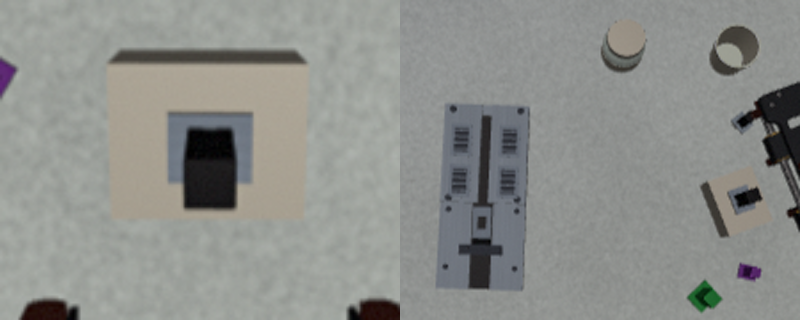

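The pick is upright in the stand at (210,160), with its handle top back at z = 123.8. The key lies against the stop at (482,224), and the jar and beaker have not moved.

```bash
python3 -c "
from workcell import ticket
print(ticket.close_job())"
```

```text
the job is handed in; nothing more can be done
None
```

The key lies against the rubber-nosed stop, pressed home with about 8 N for over half a second; the pick is back upright in its stand, the bystanders were left alone, and the job is handed in after about 25 s on the robot's clock.

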